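Trip-bucket vial discard

TASK

Discard the two brown-glass vials (white cap and blue cap) with the trip bucket: set them in the blue bucket one after the other and let go, so that the bucket stays up with the first and trips under the second, dumping both into the clear tub behind it. Then press the red reset paddle down until the empty bucket is back fully upright, and let go. The vials must stay in the tub; leave the white vial with the pink cap and the specimen cup on the worktop where they stand.

Things in the scene. Friction and masses are not known exactly. Their poses are not given: they have to be found in the camera images.
- white_cap_vial_center (a point): brown glass vial with a white cap, loose, standing upright on the worktop, about 80 g: 33 mm in diameter, 70 mm tall (body to 60 mm, then a cap of 26 mm diameter). The point is its centre, 35 mm above its underside; z is its axis. To be discarded
- blue_cap_vial_center (a point): brown glass vial with a blue cap, same sizes and weight, standing upright on the worktop; point at its centre, 35 mm up; z is its axis. To be discarded
- pink_cap_vial_center (a point): white vial with a pink cap, same sizes, point at its centre; stays where it is
- cup_center (a point): translucent specimen cup, 61 mm in diameter, 66 mm tall, point at its centre, 33 mm up; stays where it is
- tipper: fixed stand of the trip bucket. Origin on the worktop straight below the hinge; +x points to its back (tub side), away from the paddle; y along the hinge, z up. Grey base plate x -70..220, y +-125 mm, 8 mm thick
- bucket_floor (a point): centre of the blue bucket's flat floor, turns with it; upright: axes as the stand's, at (74, 0, 190) mm there. Floor x -27..28, y +-68 mm about it; front wall (-x) 19 mm high, side walls 15 mm, at the back (+x) only a lip 30 mm long rising at 20 degrees. Load from the open front, tool leaning about 30 to 40 degrees, fingers to +x and down; two vials fit upright at y = +33 and -33 mm
- rocker (a joint): tilt of the bucket in rad: 0 upright against its stop (held by the counterweight), 1.13 fully tripped, lip over the tub. One vial does not trip it, two do, wherever they stand on the floor. Over-centre at about 0.5: released above that it falls to the tripped stop and stays there, below that it falls upright by itself. A push of about 1 N on its walls also trips it
- paddle_pad (a point): middle of the upper face of the red reset paddle (60 mm along y, 46 mm long), 130 mm from the hinge. In the stand's frame: upright, at (-118, 0, 115) mm, sloping down 25 degrees to the robot; tripped, at (-100, 0, 254) mm, sloping up 40 degrees. Closed fingertips pressing it straight down at x = -100 mm (3 N or less) reset it; let go once past over-centre, keep the hand clear of the drum
- tub_in (a point): centre of the inner floor of the clear tub fixed on the stand behind the bucket, at (118, 0, 11) mm in the stand's frame; tub 113 mm (x) by 171 mm (y), 58 mm high
- white_cap_vial: the white-capped brown vial (origin at its underside)
- blue_cap_vial: the blue-capped brown vial (origin at its underside)
- hinge (a point): middle of the hinge, 170 mm above the worktop, axes as the stand's; two aluminium posts at y = +-86 mm carry it, tops at z = 188 mm
- roof_edge (a point): middle of the lower front edge (yellow, 232 mm wide) of the clear roof of the drop guard, at (68, 0, 432) mm in the stand's frame; the roof runs back from it to x = 208 mm, clear sides at y = +-110 mm from x = 92 mm back, clear rear at x = 203 mm. The roof hangs 242 mm above the bucket floor, so no vertical gripper fits over the bucket
- drum (a point): middle of the steel counterweight drum (30 mm in diameter, 126 mm along y) on the rocker, in front of the bucket; bucket upright: at (-56, 0, 200) mm in the stand's frame; it swings up and back as the bucket trips
Not all that is in view belongs to the job. What is shaped like the white_cap_vial but orange is not meant.

How it is judged:
On the way, in this order (a step that is already met when the one before it is completed fails the run):
1. one brown vial has been let go in the bucket, which stays upright (value of joint rocker below 0.1 rad and ((x of white_cap_vial_center in the frame of bucket_floor between -0.035 and 0.045 m and y of white_cap_vial_center in the frame of bucket_floor between -0.072 and 0.072 m and z of white_cap_vial_center in the frame of bucket_floor between 0.005 and 0.06 m and contact force between white_cap_vial and the fingers below 0.1 N) or (x of blue_cap_vial_center in the frame of bucket_floor between -0.035 and 0.045 m and y of blue_cap_vial_center in the frame of bucket_floor between -0.072 and 0.072 m and z of blue_cap_vial_center in the frame of bucket_floor between 0.005 and 0.06 m and contact force between blue_cap_vial and the fingers below 0.1 N))), for 0.3 s.
2. both brown vials are in the bucket together (x of white_cap_vial_center in the frame of bucket_floor between -0.035 and 0.045 m and y of white_cap_vial_center in the frame of bucket_floor between -0.072 and 0.072 m and z of white_cap_vial_center in the frame of bucket_floor between 0.005 and 0.06 m and x of blue_cap_vial_center in the frame of bucket_floor between -0.035 and 0.045 m and y of blue_cap_vial_center in the frame of bucket_floor between -0.072 and 0.072 m and z of blue_cap_vial_center in the frame of bucket_floor between 0.005 and 0.06 m).
3. the bucket has tripped and both vials lie in the tub (value of joint rocker above 0.9 rad and x of white_cap_vial_center in the frame of tub_in between -0.06 and 0.065 m and y of white_cap_vial_center in the frame of tub_in between -0.09 and 0.09 m and z of white_cap_vial_center in the frame of tub_in between 0 and 0.075 m and x of blue_cap_vial_center in the frame of tub_in between -0.06 and 0.065 m and y of blue_cap_vial_center in the frame of tub_in between -0.09 and 0.09 m and z of blue_cap_vial_center in the frame of tub_in between 0 and 0.075 m), for 0.2 s.
At the end, for the whole second after the job is handed in: The bucket is empty and upright (joint under 0.06 rad), both brown vials lie at rest inside the clear tub, and the pink-capped vial and the specimen cup are within 30 mm of where they stood (value of joint rocker below 0.06 rad and x of white_cap_vial_center in the frame of tub_in between -0.06 and 0.065 m and y of white_cap_vial_center in the frame of tub_in between -0.09 and 0.09 m and z of white_cap_vial_center in the frame of tub_in between 0 and 0.075 m and x of blue_cap_vial_center in the frame of tub_in between -0.06 and 0.065 m and y of blue_cap_vial_center in the frame of tub_in between -0.09 and 0.09 m and z of blue_cap_vial_center in the frame of tub_in between 0 and 0.075 m and linear speed of each of white_cap_vial, blue_cap_vial below 0.05 m/s and distance of each of pink_cap_vial_center, cup_center from where it was at the start of the episode below 0.03 m); the robot touches nothing.
It fails at once if the pink-capped vial or the specimen cup is carried off or knocked over (distance of any of pink_cap_vial_center, cup_center from where it was at the start of the episode above 0.03 m).
It also fails if it takes over 72 s, if anything falls off the work surface, if the arm or the gripper's body presses on something with over 40 N, if the wrist force passes 120 N, or if a joint passes its speed limit or range.

ROBOT

A 6-joint arm with a two-finger parallel gripper is mounted at the origin on a cart in front of the work surface, level with it; the furniture and walls round the work are solid. World frame = base frame: x ahead of the robot, y to its left, z up, the work surface at z = 0. Lengths are in m, angles in rad, forces in N, time in s.
With the tool pointing down it reaches from about 0.375 to 0.9 m from the base axis. Payload 3.1 kg.
Tool frame: the origin (TCP) lies on the centre line of the jaws, within the pads' length; the fingertips stand robot.tcp_to_tips ahead of it and the grasp point (between the pads) lies 3 mm ahead of it (robot.tcp_to_tips is the distance from the TCP to the fingertips, in m); z points along the fingers, y is the line along which they close (so a half turn about z gives the same grasp; the last joint's range is limited). The gripper opens to 87 mm and grips with 3 to 60 N. Pads are 19 mm wide; open, the fingers measure 117 mm over their backs; the gripper's body (75 mm by 190 mm) begins 51 mm behind the grasp point.
Start: joints at [-1.377, 0.527, 1.433, -0, 1.181, -0.178], TCP at [0.228, -0.582, 0.245] pointing down, gripper open.
Joint ranges: [-3.08, 3.08], [-0.75, 2.2], [0.22, 2.44], [-1.43, 4.57], [0, 2.65], [-2.85, 2.85]. Speed limits (rad/s): [2.79, 2.79, 3.14, 3.14, 3.14, 3.14].

INTERFACE

Orientations are given as a unit quaternion [x, y, z, w].
In Python, from rig import robot gives the robot as it stands. The module is installed in compiled form; this text tells all that it offers.
- The arm moves only by the shell command python3 -m jog 'ROWS' [FORCE]. ROWS is JSON, one flat list of numbers, 5 for each row, row after row: the finger opening in m, from 0 to 0.087, then the shift along the tool's x, y, z in m, then the turn about the tool's z in units of 10 degrees (1.0 is 10 degrees). In form: [claw, x, y, z, roll, claw, x, y, z, roll, ...]. A call has 1 to 20 rows; each row shifts and turns the commanded pose from where the row before left it, along the tool's axes as they then stand; what a row does not reach is not made up. A row lasts 1/8 s, in which the tool goes at most 62.5 mm and 10.7 degrees, less where a joint would pass 70% of its speed; a pose out of reach is approached as far as the arm can. A call with a gripper value outside its range is refused whole. The fingers move at their own pace and stop on an object; FORCE is the grip in N (left out, the last holds). Time passes only in rows, so rows that do not move let the fingers close. It gives the time, the measured TCP pose, the force, the opening and the grip force at its end, in the units of the state.
- robot.get_obs(): the state, without advancing time (a new reading comes with each control period).
- robot.camera(name): name is "scene" or "top"; returns the picture (480x640x3 uint8, blue, green, red); there is no depth.
- robot.camera_model(name): a dict with "fx", "fy", "cx", "cy" (pixels), "R" (3x3) and "t" (3): a world point X has camera coordinates R X + t. Camera axes: x right, y down, z forward; pixel columns grow to the right and rows downward; lengths in m; the calibration is good to about 2 mm. A picture is of the moment at which its call begins. camera_model takes no time and is no camera call.
- robot.hand_in(): hands the job in; it is judged then, once.
Trained networks look in the newest picture that a camera, given by its name, has taken for a name from the list of things; names that differ only in an ending like _2 or _b are one class to them, and where a whole thing is asked for, a point or a joint stands for the part that bears it (a point fixed in the world has none). Each returns a list of dicts, best first, with "conf" (0 to 1); they miss things now and then, are a little off and sometimes report something else, mostly with a low value. They report only what shows in the picture. A call takes as long as a camera call. They do not tell look-alikes from the thing itself.
- robot.look_for(camera, label): "extent" ([centre column, centre row, width, height] in pixels, round what is visible of it).
- robot.outline_of(camera, label): "region" (480x640 bool, what is visible of it) and "extent" ([centre column, centre row, width, height] in pixels, round what is visible of it).
The state is a dict: "time": time; "q": joint angles; "joint_velocities": joint speeds; "joint_torque": joint torques, N m; "position": TCP position; "tool_rot": TCP orientation; "ft_force": force on the tool from outside, world axes, zero at the start; "moment": the same for the moment, N m; "grip_width": finger opening in m; "grip_force": force on a finger pad.
Only numpy, scipy, OpenCV 4.12 (cv2) and the standard library are available. Lean on these libraries where they do the work, as an engineer would, in place of code of your own. Each camera call takes 0.05 s, during which the arm holds its last target. There are 200 camera calls.

## Working session

There is one attempt and no reset: what is moved stays moved. The work goes in short steps, Python scripts to look and compute and a shell command to move; the robot and the scene stay as the last step left them, time stands still between calls to the robot, and variables do not carry over. Pictures are saved under pics/ and viewed, at most 10 in all, crops included, and the job is handed in when it is done.

```bash
mkdir -p pics; python3 - <<'E'
from rig import robot
import cv2,numpy as np
print(robot.tcp_to_tips); o=robot.get_obs(); print(o)
for c in("scene","top"):
    m=robot.camera_model(c); print(c,m)
    cv2.imwrite(f"pics/{c}0.png",robot.camera(c))
    for l in("white_cap_vial","blue_cap_vial","pink_cap_vial_center","cup_center","tipper","paddle_pad","drum","bucket_floor"):
        print(c,l,[(np.round(d["extent"]),round(d["conf"],2)) for d in robot.look_for(c,l)][:4])
E
```

```text
0.022
{'time': 0.0, 'q': array([-1.37650812e+00,  5.28459143e-01,  1.43391384e+00, -3.87674516e-05,
        1.18139683e+00, -1.78515699e-01]), 'joint_velocities': array([-0.00029092, -0.002207  , -0.00067817,  0.00024338, -0.00157919,
        0.00080542]), 'joint_torque': array([-1.41840574e-03, -4.40051472e+01, -1.76592010e+01,  6.31602807e-02,
        5.82238950e-02, -1.57054860e-04]), 'position': array([ 0.227515  , -0.58137261,  0.24357224]), 'tool_rot': array([ 9.82675450e-01,  1.85331525e-01, -2.65087460e-05, -1.08840327e-03]), 'ft_force': array([-0.29228887, -0.38281228,  1.01412474]), 'moment': array([ 0.00452156, -0.04689274, -0.01113474]), 'grip_force': 0.0, 'grip_width': 0.08683412192733991}
scene {'fx': 594.4302344551718, 'fy': 594.4302344551718, 'cx': 326.533729295734, 'cy': 245.09236030751694, 'R': array([[-0.72851861, -0.68474651, -0.01956668],
       [-0.50284428,  0.55394911, -0.66354202],
       [ 0.46519703, -0.47356372, -0.7478831 ]]), 't': array([0.44974136, 0.43650075, 1.27955501])}
scene white_cap_vial [(array([435., 264.,  15.,  30.]), 0.73), (array([402., 226
[... 731 characters left out ...]
-0.98988486, -0.02079634, -0.1403406 ],
       [ 0.1406804 , -0.01588556, -0.98992761]]), 't': array([-2.05334194e-04,  6.17561533e-01,  1.52467352e+00])}
top white_cap_vial [(array([425., 269.,  15.,  16.]), 0.6), (array([420., 244.,  12.,   9.]), 0.5), (array([408., 288.,  14.,  13.]), 0.48)]
top blue_cap_vial [(array([191., 257.,  13.,  14.]), 0.58), (array([230., 262.,   9.,   7.]), 0.47)]
top pink_cap_vial_center []
top cup_center [(array([434., 214.,  20.,  24.]), 0.69)]
top tipper [(array([338., 203., 105., 159.]), 0.98)]
top paddle_pad [(array([337., 233.,  56.,  99.]), 0.67)]
top drum [(array([336., 234.,  58.,  96.]), 0.9)]
top bucket_floor [(array([338., 232.,  56.,  94.]), 0.79)]
```

View pics/scene0.png

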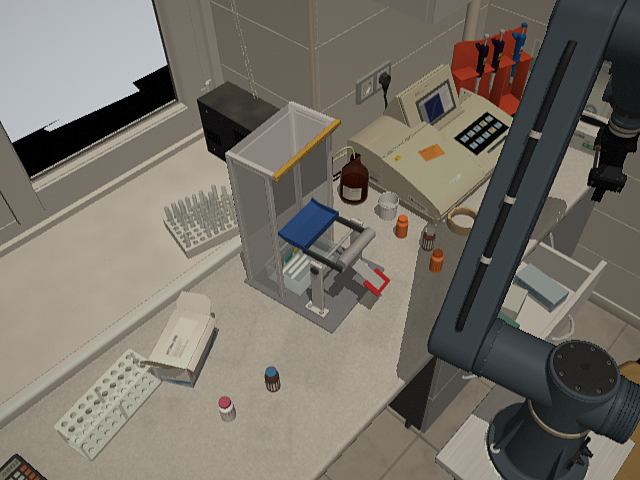

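View pics/top0.png

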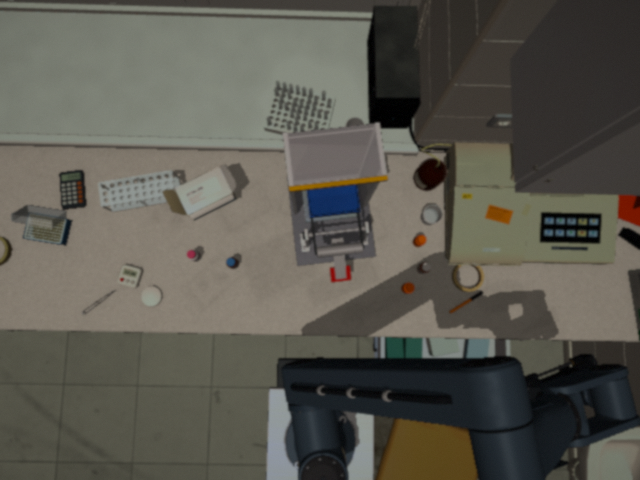

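The scene view shows the white-cap vial at about (428,237), between two orange ones at (402,226) and (435,262). Blue is at (272,379), pink at (228,408) and the cup at (388,206). In the top view white is at (425,267), blue (231,262), pink (193,254) and the cup (431,214). I'll enlarge the stand and the vials next.

```bash
python3 - <<'E'
import cv2,numpy as np
a=cv2.imread("pics/scene0.png");b=cv2.imread("pics/top0.png")
A=cv2.resize(a[95:345,215:465],(600,600),interpolation=cv2.INTER_CUBIC)
B=cv2.resize(b[120:300,280:440],None,fx=3,fy=3,interpolation=cv2.INTER_CUBIC)
cv2.imwrite("pics/c1.png",A)
cv2.imwrite("pics/c2.png",B)
E
```

```text
(no output)
```

View pics/c1.png

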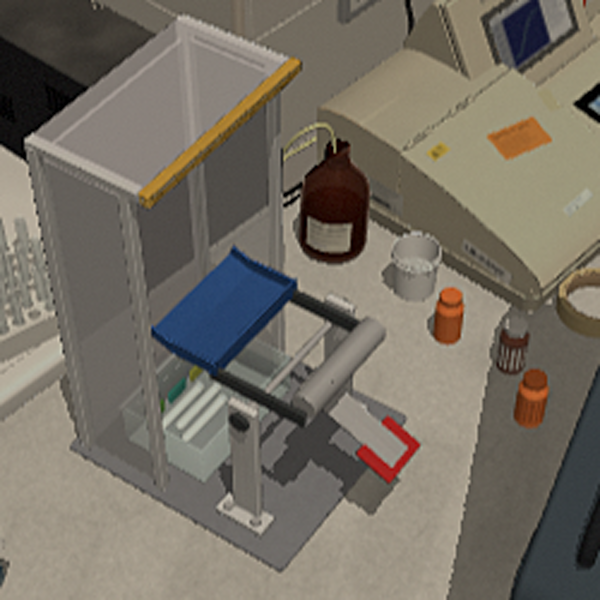

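View pics/c2.png

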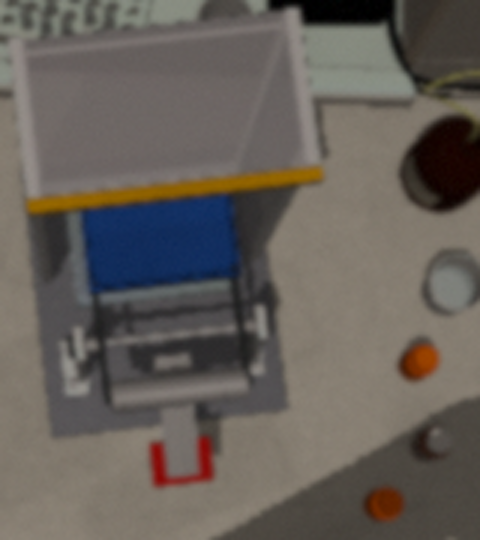

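In the scene crop the stand's roof edge runs from (276,178) to (340,122), the drum ends are at (342,265) and (371,230), and the near base corner is at (333,333). In the top crop the roof edge runs from (290,189) to (387,178) and the base front corners are at (298,265) and (376,256). White sits between the two orange vials with fair gaps. Next I fit the poses.

```bash
cat > h.py <<'E'
from rig import robot
import numpy as np
from scipy.optimize import least_squares
from scipy.spatial.transform import Rotation as Ro
C={c:robot.camera_model(c) for c in("scene","top")}
def pj(c,X):
    m=C[c];p=m["R"]@np.asarray(X,float)+m["t"];return np.array([m["fx"]*p[0]/p[2]+m["cx"],m["fy"]*p[1]/p[2]+m["cy"]])
def fit(obs,x0=(.5,0)):   # obs: (cam,z,px)
    s=least_squares(lambda v:np.concatenate([pj(c,[*v,z])-px for c,z,px in obs]),x0);return s.x,s.fun
def tip(v,P):
    c,s=np.cos(v[2]),np.sin(v[2]);x,y,z=P;return [v[0]+c*x-s*y,v[1]+s*x+c*y,z]
E
cat > m.py <<'E'
from h import *
ob=[("scene",(.068,.116,.432),(276.3,178.3)),("scene",(.068,-.116,.432),(339.6,121.7)),("scene",(-.056,.063,.2),(343,264)),("scene",(-.056,-.063,.2),(371,230)),
("scene",(-.07,.125,.008),(333,332)),("top",(.068,.116,.432),(289.7,188.5)),("top",(.068,-.116,.432),(387.3,177.7)),("top",(-.056,.063,.2),(316.7,250)),("top",(-.056,-.063,.2),(362.3,247)),("top",(-.07,.125,.008),(297.7,265.3)),("top",(-.07,-.125,.008),(376,255.7))]
s=least_squares(lambda v:np.concatenate([pj(c,tip(v,P))-p for c,P,p in ob]),(.6,0,0),loss="soft_l1")
print("tipper",s.x,np.round(s.fun.reshape(-1,2),1).tolist())
for n,o in dict(white=[("scene",.035,(428.3,238)),("top",.07,(425.3,266.7))],blue=[("scene",.035,(272,379.5)),("top",.07,(231.5,262))],pink=[("scene",.035,(227.5,409)),("top",.07,(193,254))],
 cup=[("scene",.033,(388.3,206.5)),("top",.066,(431,213.5))],or1=[("scene",.035,(402,227)),("top",.07,(420,240))],or2=[("scene",.035,(435.5,261)),("top",.07,(408,288))]).items():
    x,f=fit(o);print(n,np.round(x,4),np.round(f,1))
E
python3 m.py
```

```text
tipper [ 0.61080496 -0.03312037  0.14166859] [[-0.1, 2.4], [0.2, 1.4], [-2.1, -1.2], [-0.9, -0.3], [-1.4, -1.5], [-0.0, 3.0], [0.5, 2.4], [0.7, 1.8], [0.3, -0.7], [-0.3, -0.2], [0.5, -0.2]]
white [ 0.5211 -0.3073] [-0.4  0.2  0.4  0.2]
blue [0.523  0.2807] [ 0.4 -1.1 -1.4  0.4]
pink [0.5433 0.3975] [ 0.3 -1.4 -1.6  0.9]
cup [ 0.6836 -0.3291] [-1.1  0.3  0.9  0.8]
or1 [ 0.6014 -0.2919] [-0.5  0.   0.3  0.4]
or2 [ 0.4567 -0.2541] [-0.2  0.1  0.2  0.1]
```

```bash
python3 -m jog '[0.08,0,0,-0.058,0.67, 0.08,0,0,-0.058,0.67, 0.08,0,0,-0.058,0, 0.08,0,0,-0.058,0, 0.08,0,0,-0.058,0, 0.08,0,0,-0.058,0, 0.08,0.028,-0.052,0,0, 0.08,0.028,-0.052,0,0, 0.08,0.028,-0.052,0,0, 0.08,0.028,-0.052,0,0, 0.08,0.028,-0.052,0,0, 0.08,0.028,-0.052,0,0, 0.08,0.028,-0.052,0,0, 0.08,0.028,-0.052,0,0, 0.08,0.028,-0.052,0,0, 0.08,0.028,-0.052,0,0, 0.08,0.028,-0.052,0,0]'; python3 - <<'E'
from h import *
o=robot.get_obs();print(o["q"],o["position"],Ro.from_quat(o["tool_rot"]).as_matrix().round(3).tolist())
E
```

```text
time: 3.02
position: [0.4536, 0.0291, 0.5928]
tool_rot: [0.998, 0.069, 0.0, 0.0]
ft_force: [1.0, 0.4, -0.1]
grip_width: 0.0797
grip_force: 0.0
[-1.82589326e-01  5.57505326e-02  1.19480835e+00 -1.88739457e-04
  1.88997679e+00  1.24930581e+00] [0.45358676 0.02907179 0.59282938] [[0.99, 0.138, 0.001], [0.138, -0.99, -0.0], [0.001, 0.001, -1.0]]
```

```bash
python3 -m jog '[0.08,0.06,0,0,0,0.08,0.06,0,0,0,0.08,0.06,0,0,0,0.08,0.06,0,0,0,0.08,0.06,0,0,0,0.08,0.06,0,0,0,0.08,0.06,0,0,0]'; python3 - <<'E'
from h import *
o=robot.get_obs();print(o["q"],o["position"],Ro.from_quat(o["tool_rot"]).as_matrix().round(3).tolist())
E
```

```text
time: 3.9
position: [0.8081, 0.0792, 0.5434]
tool_rot: [0.997, 0.069, 0.022, -0.001]
ft_force: [-0.5, -1.3, 0.1]
grip_width: 0.08
grip_force: 0.0
[-0.0419375   0.75571133  0.2215441   0.00834323  2.1208355   1.3945238 ] [0.80812984 0.07920477 0.54344284] [[0.989, 0.138, 0.044], [0.138, -0.99, 0.005], [0.044, 0.001, -0.999]]
```

```bash
python3 -m jog '[0.08,0.055,0,-0.025,0,0.08,0.055,0,-0.025,0,0.08,0.055,0,-0.025,0,0.08,0.055,0,-0.025,0,0.08,0.055,0,-0.025,0,0.08,0.055,0,-0.025,0]'; python3 - <<'E'
from h import *
o=robot.get_obs();print(o["q"],o["position"],Ro.from_quat(o["tool_rot"]).as_matrix().round(3).tolist())
E
```

```text
time: 4.65
position: [0.8601, 0.0959, 0.5692]
tool_rot: [0.988, 0.069, 0.136, -0.005]
ft_force: [0.7, -0.0, -0.0]
grip_width: 0.0802
grip_force: 0.0
[-0.02940938  0.73725769  0.21895578  0.03810337  1.91414229  1.42009393] [0.86013229 0.09591715 0.56920461] [[0.953, 0.137, 0.268], [0.135, -0.99, 0.028], [0.27, 0.009, -0.963]]
```

```bash
python3 -m jog '[0.08,0.06,0,0,0,0.08,0.06,0,0,0,0.08,0.06,0,0,0,0.08,0.06,0,0,0,0.08,0.06,0,0,0,0.08,0.06,0,0,0,0.08,0.06,0,0,0]'; python3 - <<'E'
from h import *
o=robot.get_obs();print(o["q"],o["position"],Ro.from_quat(o["tool_rot"]).as_matrix().round(3).tolist())
E
```

```text
time: 5.52
position: [0.9644, 0.1174, 0.5416]
tool_rot: [0.962, 0.067, 0.264, -0.011]
ft_force: [-0.5, 0.3, -0.3]
grip_width: 0.0796
grip_force: 0.0
[-0.01170023  0.80804522  0.21919641  0.06234334  1.58190637  1.43729448] [0.96439602 0.11738407 0.54163076] [[0.851, 0.135, 0.507], [0.124, -0.991, 0.056], [0.51, 0.015, -0.86]]
```

```bash
cat >> h.py <<'E'
T=(0.6108,-0.0331,0.1417)
def st(*P): return np.array(tip(T,P))
def to(G,cur=None):   # grasp point target (world) -> tool shift
    o=robot.get_obs();R=Ro.from_quat(o["tool_rot"]).as_matrix();g=o["position"]+.003*R[:,2]
    d=R.T@(np.array(G)-g);print("grasp",g.round(4),"lean",np.degrees(np.arccos(-R[2,2])).round(1),"az",np.degrees(np.arctan2(R[1,2],R[0,2])).round(1),"shift",d.round(4),"rows",np.linalg.norm(d)/.0625)
    return R
E
python3 -c "
from h import *
to([.523,-.307,.54]);R=to([.523,-.307,.2]);print(R.T@[0,0,-.34])"
```

```text
grasp [0.9659 0.1176 0.5391] lean 30.7 az 6.3 shift [-0.429   0.3608 -0.2495] rows 9.816526951849617
grasp [0.9659 0.1176 0.5391] lean 30.7 az 6.3 shift [-0.6024  0.3558  0.0429] rows 11.215730358288267
[-0.17348161 -0.0050059   0.29236804]
```

```bash
python3 -m jog '[0.08,-0.0358,0.03,-0.0208,0,0.08,-0.0358,0.03,-0.0208,0,0.08,-0.0358,0.03,-0.0208,0,0.08,-0.0358,0.03,-0.0208,0,0.08,-0.0358,0.03,-0.0208,0,0.08,-0.0358,0.03,-0.0208,0,0.08,-0.0358,0.03,-0.0208,0,0.08,-0.0358,0.03,-0.0208,0,0.08,-0.0358,0.03,-0.0208,0,0.08,-0.0358,0.03,-0.0208,0,0.08,-0.0358,0.03,-0.0208,0,0.08,-0.0358,0.03,-0.0208,0,0.08,0,0,0,0]' ; python3 -c "
from h import *
print(robot.get_obs()['q']);to([.525,-.307,.16])"
```

```text
time: 7.15
position: [0.5183, -0.3095, 0.5438]
tool_rot: [0.962, 0.065, 0.264, -0.009]
ft_force: [-0.2, 0.5, 0.2]
grip_width: 0.0799
grip_force: 0.0
[-0.93899156  0.13765932  1.31937213  0.46066444  1.41170675  0.48720304]
grasp [ 0.5198 -0.3094  0.5412] lean 30.6 az 5.8 shift [-0.1892 -0.0081  0.3308] rows 6.099407397803217
```

```bash
python3 -m jog '[0.065,-0.027,-0.0012,0.0473,0,0.065,-0.027,-0.0012,0.0473,0,0.065,-0.027,-0.0012,0.0473,0,0.065,-0.027,-0.0012,0.0473,0,0.065,-0.027,-0.0012,0.0473,0,0.065,-0.027,-0.0012,0.0473,0,0.065,-0.027,-0.0012,0.0473,0,0.065,0,0,0,0]' ; python3 - <<'E'
from h import *
import cv2
to([.525,-.307,.052])
a=robot.camera("scene");b=robot.camera("top")
A=cv2.resize(a[150:310,350:500],None,fx=2.6,fy=2.6,interpolation=2);B=cv2.resize(b[195:335,370:500],None,fx=2.97,fy=2.97,interpolation=2)
cv2.imwrite("pics/c3.png",np.hstack([A[:415],B[:415]]))
E
```

```text
time: 8.15
position: [0.5247, -0.3003, 0.1578]
tool_rot: [0.963, 0.067, 0.261, -0.015]
ft_force: [-0.7, 0.3, -0.3]
grip_width: 0.0652
grip_force: 0.0
grasp [ 0.5262 -0.3001  0.1552] lean 30.3 az 7.2 shift [-0.0539  0.006   0.0881] rows 1.6556545821505766
```

View pics/c3.png

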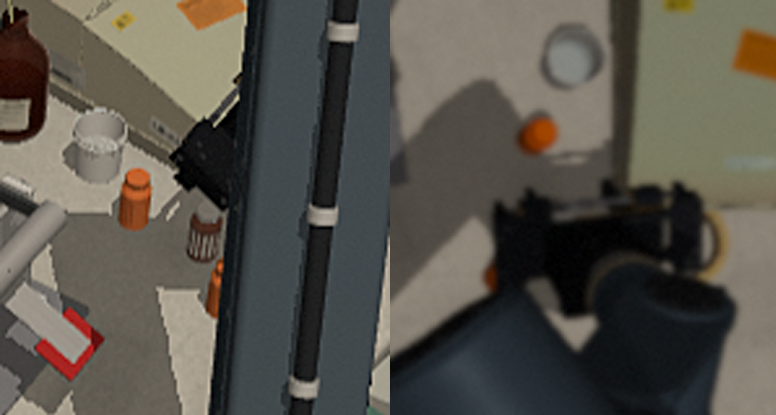

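The left half shows the gripper over the white-cap vial, whose cap is at about (207,218) in the crop. An orange vial is just visible at (213,290), beside the arm. I'll descend and grip.

```bash
python3 -m jog '[0.065,-0.0135,0.006,0.022,0,0.065,-0.0135,0,0.022,0,0.065,-0.0135,0,0.022,0,0.065,-0.0135,0,0.022,0,0.065,0,0,0,0]' ; python3 - <<'E'
from h import *
to([.525,-.307,.052])
E
```

```text
time: 8.88
position: [0.5261, -0.3119, 0.0606]
tool_rot: [0.962, 0.067, 0.265, -0.009]
ft_force: [-0.7, 0.0, -0.1]
grip_width: 0.0651
grip_force: 0.0
grasp [ 0.5276 -0.3117  0.058 ] lean 30.7 az 6.1 shift [-0.0047 -0.0051  0.0041] rows 0.12954174414112474
```

```bash
python3 -m jog '[0.065,-0.0045,-0.004,0.004,0,0.065,0,0,0,0,0.02,0,0,0,0,0.02,0,0,0,0,0.02,0,0,0,0,0.02,0,0,0,0]' 15; python3 - <<'E'
from h import *
R=to([.525,-.307,.052]);print(R.T@[0,0,.05]);to(st(.074,-.033,.30));to(st(-.1,-.033,.40))
E
```

```text
time: 9.62
position: [0.5225, -0.3073, 0.0529]
tool_rot: [0.962, 0.067, 0.263, -0.011]
ft_force: [-0.4, -1.0, 1.1]
grip_width: 0.0328
grip_force: 0.6
grasp [ 0.524  -0.3071  0.0504] lean 30.6 az 6.3 shift [ 0.0017  0.     -0.0009] rows 0.030738405638285428
[ 0.02542489  0.00075076 -0.04304662]
grasp [ 0.524  -0.3071  0.0504] lean 30.6 az 6.3 shift [ 0.2984 -0.2235 -0.1176] rows 6.255678967947173
grasp [ 0.524  -0.3071  0.0504] lean 30.6 az 6.3 shift [ 0.1995 -0.2209 -0.2922] rows 6.673129654243628
```

```bash
python3 -m jog '[0.02,0,0,0,0,0.02,0,0,0,0,0.02,0.0285,0.001,-0.048,0,0.02,0.0285,0.001,-0.048,0,0.02,0.0285,0.001,-0.048,0,0.02,0.0285,0.001,-0.048,0,0.02,0.0285,0.001,-0.048,0,0.02,0,0,0,0]' 15; python3 - <<'E'
from h import *
R=to(st(-.03,-.033,.31));print(robot.get_obs()["q"])
E
```

```text
time: 10.62
position: [0.5246, -0.3095, 0.3374]
tool_rot: [0.961, 0.069, 0.266, -0.006]
ft_force: [-0.0, -1.0, -0.6]
grip_width: 0.0321
grip_force: 15.0
grasp [ 0.5262 -0.3094  0.3348] lean 30.9 az 5.4 shift [ 0.0686 -0.2297  0.0634] rows 3.966763273419722
[-0.92982405  0.29183511  1.67617702  0.56782154  0.95475271  0.2156443 ]
```

```bash
python3 -m jog '[0.02,0.0114,-0.0383,0.0106,0,0.02,0.0114,-0.0383,0.0106,0,0.02,0.0114,-0.0383,0.0106,0,0.02,0.0114,-0.0383,0.0106,0,0.02,0.0114,-0.0383,0.0106,0,0.02,0.0114,-0.0383,0.0106,0,0.02,0,0,0,0]' 15; python3 - <<'E'
from h import *
R=to(st(.074,-.035,.275))
E
```

```text
time: 11.5
position: [0.5808, -0.0645, 0.3058]
tool_rot: [0.963, 0.069, 0.261, -0.013]
ft_force: [-0.2, -0.3, -0.3]
grip_width: 0.0322
grip_force: 15.0
grasp [ 0.5823 -0.0643  0.3032] lean 30.2 az 7.0 shift [0.0779 0.0078 0.0781] rows 1.7698852114239079
```

```bash
python3 -m jog '[0.02,0.0195,0.002,0.0195,0,0.02,0.0195,0.002,0.0195,0,0.02,0.0195,0.002,0.0195,0,0.02,0.0195,0.002,0.0195,0,0.02,0,0,0,0,0.02,0,0,0,0]' 15; python3 - <<'E'
from h import *
import cv2
to(st(.074,-.035,.242))
a=robot.camera("scene");b=robot.camera("top")
A=cv2.resize(a[160:320,240:400],None,fx=2.6,fy=2.6,interpolation=2);B=cv2.resize(b[150:290,270:400],None,fx=2.97,fy=2.97,interpolation=2)
cv2.imwrite("pics/c4.png",np.hstack([A[:415],B[:415]]))
E
```

```text
time: 12.25
position: [0.6882, -0.0626, 0.2799]
tool_rot: [0.963, 0.067, 0.262, -0.011]
ft_force: [-0.3, -0.1, -0.7]
grip_width: 0.0323
grip_force: 15.0
grasp [ 0.6897 -0.0624  0.2773] lean 30.4 az 6.4 shift [-0.0179 -0.0056  0.0304] rows 0.5708385017732336
```

View pics/c4.png

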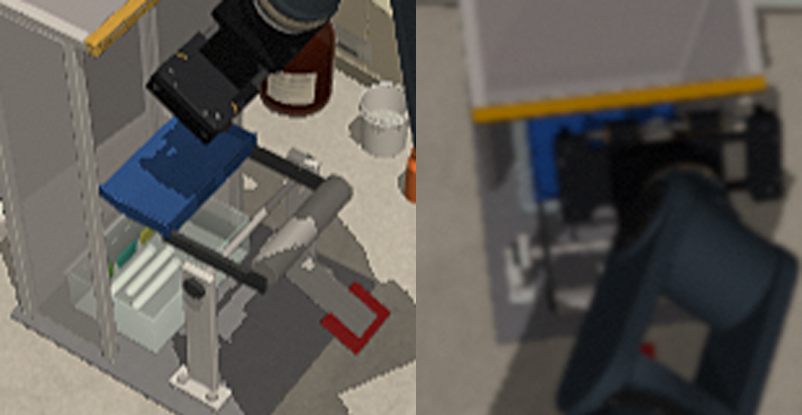

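The left half shows the gripper over the right side of the upright bucket, clear of the roof edge at (120,30). The vial itself is hidden. I'll lower it.

```bash
python3 -m jog '[0.02,-0.005,-0.002,0.008,0,0.02,-0.004,-0.002,0.008,0,0.02,-0.004,0,0.007,0,0.02,-0.003,0,0.004,0,0.02,0,0,0,0,0.02,0,0,0,0]' 15; python3 - <<'E'
from h import *
to(st(.076,-.035,.240))
E
```

```text
time: 13.1
position: [0.6893, -0.0588, 0.2501]
tool_rot: [0.962, 0.067, 0.264, -0.011]
ft_force: [-0.3, -0.7, -1.0]
grip_width: 0.032
grip_force: 15.0
grasp [ 0.6908 -0.0586  0.2475] lean 30.6 az 6.3 shift [-0.0035 -0.0017  0.0066] rows 0.12257944803119851
```

```bash
python3 -m jog '[0.02,-0.002,-0.001,0.003,0,0.02,-0.001,0,0.002,0,0.02,0,0,0,0,0.02,0,0,0,0]' 15; python3 - <<'E'
from h import *
to(st(.076,-.035,.240))
E
```

```text
time: 13.6
position: [0.689, -0.0577, 0.244]
tool_rot: [0.962, 0.067, 0.264, -0.011]
ft_force: [0.2, 0.4, -0.5]
grip_width: 0.0321
grip_force: 15.0
grasp [ 0.6905 -0.0576  0.2415] lean 30.6 az 6.3 shift [-0.0002 -0.0005  0.0015] rows 0.026174605470041575
```

```bash
python3 -m jog '[0.032,-0.0005,0,0.001,0,0.034,0,0,0,0,0.036,0,0,0,0,0.04,0,0,0,0,0.045,0,0,0,0,0.045,0,0,0,0,0.045,0,0,0,0]'; python3 - <<'E'
from h import *
R=to(st(.076,-.035,.240));print(R.T@[0,0,.1])
E
```

```text
time: 14.48
position: [0.689, -0.0577, 0.2429]
tool_rot: [0.962, 0.067, 0.263, -0.011]
ft_force: [-0.1, 1.1, -0.1]
grip_width: 0.0452
grip_force: 0.0
grasp [ 0.6905 -0.0575  0.2403] lean 30.6 az 6.3 shift [ 0.0003 -0.0004  0.0006] rows 0.01250577930126983
[ 0.0508477   0.00147489 -0.08609492]
```

```bash
python3 -m jog '[0.045,0,0,-0.01,0,0.045,0,0,-0.02,0,0.045,0,0,-0.03,0,0.05,0,0,-0.05,0,0.065,0,0,-0.055,0,0.065,0,0,-0.03,0,0.065,0,0,0,0]'; python3 - <<'E'
from h import *
import cv2
a=robot.camera("scene");b=robot.camera("top")
A=cv2.resize(a[160:320,240:400],None,fx=2.6,fy=2.6,interpolation=2);B=cv2.resize(b[150:290,270:400],None,fx=2.97,fy=2.97,interpolation=2)
cv2.imwrite("pics/c5.png",np.hstack([A[:415],B[:415]]))
to([.523,.279,.15]);to([.523,.279,.35])
E
```

```text
time: 15.35
position: [0.5901, -0.0691, 0.4152]
tool_rot: [0.961, 0.067, 0.267, -0.009]
ft_force: [-0.2, -0.4, -0.4]
grip_width: 0.0637
grip_force: 0.0
grasp [ 0.5913 -0.0684  0.4084] lean 30.6 az 6.3 shift [-0.1467 -0.3573  0.2072] rows 7.013270536083932
grasp [ 0.5913 -0.0684  0.4084] lean 30.6 az 6.3 shift [-0.045  -0.3543  0.035 ] rows 5.741735597432014
```

View pics/c5.png

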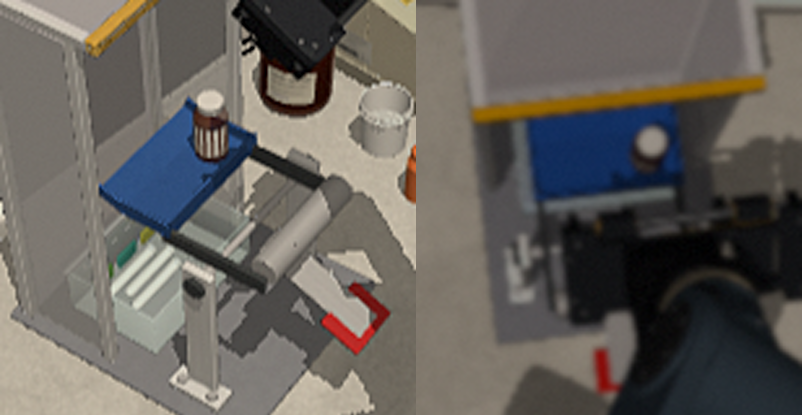

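White stands upright in the bucket at (210,125) in the left half, and the bucket is still upright. On to the blue-cap vial.

```bash
python3 -m jog '[0.065,-0.0064,-0.0506,0.005,0,0.065,-0.0064,-0.0506,0.005,0,0.065,-0.0064,-0.0506,0.005,0,0.065,-0.0064,-0.0506,0.005,0,0.065,-0.0064,-0.0506,0.005,0,0.065,-0.0064,-0.0506,0.005,0,0.065,-0.0064,-0.0506,0.005,0,0.065,-0.0254,-0.0007,0.043,0,0.065,-0.0254,-0.0007,0.043,0,0.065,-0.0254,-0.0007,0.043,0,0.065,-0.0254,-0.0007,0.043,0,0.065,0,0,0,0,0.065,0,0,0,0]'; python3 - <<'E'
from h import *
to([.525,.279,.052])
for c in("scene","top"):
    robot.camera(c)
    for l in("blue_cap_vial","pink_cap_vial_center"): print(c,l,[(np.round(d["extent"]),round(d["conf"],2)) for d in robot.look_for(c,l)][:3])
print(pj("scene",[.523,.2807,.035]),pj("top",[.523,.2807,.07]))
E
```

```text
time: 17.08
position: [0.5238, 0.2777, 0.1632]
tool_rot: [0.962, 0.066, 0.265, -0.009]
ft_force: [0.3, -1.0, 0.5]
grip_width: 0.0652
grip_force: 0.0
grasp [0.5253 0.2778 0.1606] lean 30.8 az 5.8 shift [-0.0557 -0.0032  0.0932] rows 1.7384009028007035
scene blue_cap_vial [(array([275., 384.,  15.,  20.]), 0.64), (array([317., 232.,  79.,  73.]), 0.25)]
scene pink_cap_vial_center [(array([226., 412.,  21.,  28.]), 0.63)]
top blue_cap_vial []
top pink_cap_vial_center [(array([192., 256.,  10.,  10.]), 0.53)]
[272.41181126 378.37690489] [230.12570147 262.43194726]
```

```bash
python3 -m jog '[0.065,-0.0137,-0.002,0.023,0,0.065,-0.0137,0,0.023,0,0.065,-0.0137,0,0.023,0,0.065,-0.0137,0,0.023,0,0.065,0,0,0,0,0.065,0,0,0,0]' ; python3 - <<'E'
from h import *
to([.525,.280,.051])
E
```

```text
time: 18.12
position: [0.5398, 0.2817, 0.0832]
tool_rot: [0.968, 0.069, 0.242, -0.009]
ft_force: [-0.4, 0.2, -0.1]
grip_width: 0.0648
grip_force: 0.0
grasp [0.5412 0.2818 0.0806] lean 28.0 az 6.1 shift [-0.0283 -0.0009  0.0184] rows 0.5403457973206243
```

```bash
python3 - <<'E'
from h import *
print(robot.get_obs()["q"])
E
```

```text
[ 0.35108134  0.68749049  1.91971695 -1.10497529  0.12734037  2.85370537]
```

```bash
python3 -m jog '[0.065,0.021,0,-0.04,0,0.065,0.021,0,-0.04,0,0.065,0,0,0,-1,0.065,0,0,0,-1,0.065,0,0,0,-1,0.065,0,0,0,-1,0.065,0,0,0,-1,0.065,0,0,0,-1,0.065,0,0,0,-1,0.065,0,0,0,-1,0.065,0,0,0,-1,0.065,0,0,0,-1,0.065,0,0,0,-1,0.065,0,0,0,-1,0.065,0,0,0,-1,0.065,0,0,0,-1,0.065,0,0,0,-1,0.065,0,0,0,-1,0.065,0,0,0,-1,0.065,0,0,0,-1]' ; python3 - <<'E'
from h import *
R=to([.525,.280,.052]);print(robot.get_obs()["q"],R.round(3).tolist())
E
```

```text
time: 20.62
position: [0.5417, 0.2799, 0.1471]
tool_rot: [-0.07, 0.967, 0.002, 0.246]
ft_force: [-0.7, -0.5, 0.8]
grip_width: 0.0649
grip_force: 0.0
grasp [0.5432 0.28   0.1445] lean 28.5 az 4.7 shift [0.0598 0.0053 0.0727] rows 1.5082610374606202
[ 0.35427604  0.56367671  1.88918521 -0.56207901  0.24371165 -0.8433537 ] [[-0.869, -0.136, 0.475], [-0.133, 0.99, 0.039], [-0.476, -0.03, -0.879]]
```

```bash
python3 -m jog '[0.065,0.015,0.002,0.018,0,0.065,0.015,0.001,0.018,0,0.065,0.015,0.001,0.018,0,0.065,0.015,0.001,0.018,0,0.065,0,0,0,0,0.065,0,0,0,0]' ; python3 - <<'E'
from h import *
R=to([.525,.280,.052]);print(robot.get_obs()["q"],R.round(3).tolist())
E
```

```text
time: 21.38
position: [0.5299, 0.282, 0.0692]
tool_rot: [-0.067, 0.968, -0.0, 0.242]
ft_force: [-0.5, 0.7, 0.9]
grip_width: 0.0647
grip_force: 0.0
grasp [0.5313 0.2821 0.0665] lean 28.0 az 3.9 shift [ 0.0125 -0.0007  0.0098] rows 0.25516077544127586
[ 0.36966098  0.71376857  1.93759097 -1.43066966  0.14129517  0.05566559] [[-0.874, -0.13, 0.469], [-0.13, 0.991, 0.032], [-0.469, -0.033, -0.883]]
```

```bash
python3 -m jog '[0.065,0.007,0,0.006,0,0.065,0.007,0,0.006,0,0.065,0.003,0,0.002,0,0.065,0,0,0,0,0.065,0,0,0,0]' ; python3 - <<'E'
from h import *
R=to([.525,.280,.052]);print(robot.get_obs()["q"],R.round(3).tolist())
E
```

```text
time: 22.0
position: [0.5266, 0.2844, 0.0553]
tool_rot: [-0.066, 0.97, -0.002, 0.233]
ft_force: [1.2, 0.2, -0.2]
grip_width: 0.0651
grip_force: 0.0
grasp [0.528  0.2845 0.0526] lean 27.0 az 3.3 shift [ 0.0035 -0.004  -0.0009] rows 0.08686108943221574
[ 0.376886    0.73927908  1.93144836 -1.43018089  0.14435508  0.06689871] [[-0.882, -0.126, 0.453], [-0.128, 0.991, 0.026], [-0.453, -0.035, -0.891]]
```

```bash
python3 -m jog '[0.065,0.004,-0.004,0,0,0.065,0,0,0,0,0.02,0,0,0,0,0.02,0,0,0,0,0.02,0,0,0,0,0.02,0,0,0,0,0.02,0,0,0,0,0.02,0,0,0,0]' 15; python3 - <<'E'
from h import *
R=to([.525,.280,.052]);print(robot.get_obs()["q"],R.T@[0,0,.2])
E
```

```text
time: 23.0
position: [0.525, 0.2811, 0.0554]
tool_rot: [-0.066, 0.971, -0.003, 0.232]
ft_force: [0.2, 0.8, -0.2]
grip_width: 0.0327
grip_force: 14.8
grasp [0.5263 0.2811 0.0527] lean 26.8 az 3.2 shift [ 0.0016 -0.0009  0.    ] rows 0.030105179580946453
[ 0.37141077  0.73705361  1.93726562 -1.4302275   0.14170306  0.06257215] [-0.08982308 -0.00711931 -0.17855287]
```

```bash
python3 -m jog '[0.02,-0.0108,-0.001,-0.0215,0,0.02,-0.0217,-0.0017,-0.043,0,0.02,-0.0217,-0.0017,-0.043,0,0.02,-0.0217,-0.0017,-0.043,0,0.02,-0.0217,-0.0017,-0.043,0,0.02,-0.0217,-0.0017,-0.043,0,0.02,0,0,0,0]' 15; python3 - <<'E'
from h import *
R=to(st(-.03,.033,.32));print(robot.get_obs()["q"])
E
```

```text
time: 23.88
position: [0.529, 0.2805, 0.2915]
tool_rot: [-0.063, 0.969, -0.008, 0.24]
ft_force: [0.2, 1.1, -0.9]
grip_width: 0.0329
grip_force: 14.8
grasp [0.5304 0.2805 0.2888] lean 27.8 az 1.8 shift [-0.0192 -0.2898 -0.0102] rows 4.649211792003754
[ 0.37682791  0.31843413  1.76140933 -0.276222    0.61873971 -1.13357795]
```

```bash
python3 -m jog '[0.02,-0.0032,-0.0483,-0.0017,0,0.02,-0.0032,-0.0483,-0.0017,0,0.02,-0.0032,-0.0483,-0.0017,0,0.02,-0.0032,-0.0483,-0.0017,0,0.02,-0.0032,-0.0483,-0.0017,0,0.02,-0.0032,-0.0483,-0.0017,0,0.02,0,0,0,0]' 15; python3 - <<'E'
from h import *
R=to(st(.076,.035,.282));print(robot.get_obs()["q"])
E
```

```text
time: 24.75
position: [0.5735, -0.0091, 0.3169]
tool_rot: [-0.06, 0.97, -0.01, 0.235]
ft_force: [-0.6, 0.7, -1.0]
grip_width: 0.0323
grip_force: 14.8
grasp [ 0.5748 -0.0091  0.3143] lean 27.2 az 1.1 shift [-0.0817  0.0109  0.0774] rows 1.8092463777154597
[-0.27859489  0.22571784  1.81210214  0.2204563   0.65885707 -2.11737495]
```

```bash
python3 -m jog '[0.02,-0.0204,0.0027,0.0194,0,0.02,-0.0204,0.0027,0.0194,0,0.02,-0.0204,0.0027,0.0194,0,0.02,-0.0204,0.0027,0.0194,0,0.02,0,0,0,0,0.02,0,0,0,0]' 15; python3 - <<'E'
from h import *
R=to(st(.076,.035,.243));print(robot.get_obs()["q"])
E
```

```text
time: 25.5
position: [0.6778, 0.0174, 0.2844]
tool_rot: [-0.064, 0.97, -0.009, 0.234]
ft_force: [-0.3, -0.9, -1.4]
grip_width: 0.0324
grip_force: 14.8
grasp [0.6792 0.0174 0.2818] lean 27.1 az 1.6 shift [ 0.0165 -0.0035  0.0353] rows 0.6262412714037316
[-0.17825578  0.41452814  1.61450595  0.1532129   0.65406366 -1.97978012]
```

```bash
python3 -m jog '[0.02,0.004,-0.002,0.008,0,0.02,0.004,-0.001,0.008,0,0.02,0.004,0,0.008,0,0.02,0.003,0,0.006,0,0.02,0,0,0,0,0.02,0,0,0,0]' 15; python3 - <<'E'
from h import *
R=to(st(.076,.035,.2425))
E
```

```text
time: 26.25
position: [0.6807, 0.0118, 0.2529]
tool_rot: [-0.063, 0.97, -0.01, 0.236]
ft_force: [-0.8, 0.5, -0.6]
grip_width: 0.0323
grip_force: 14.8
grasp [0.6821 0.0118 0.2502] lean 27.3 az 1.4 shift [0.0044 0.001  0.0064] rows 0.12457390143625564
```

```bash
python3 -m jog '[0.02,0.002,0,0.003,0,0.02,0.001,0,0.002,0,0.02,0,0,0,0,0.02,0,0,0,0]' 15; python3 - <<'E'
from h import *
R=to(st(.076,.035,.2425))
E
```

```text
time: 26.75
position: [0.6802, 0.0115, 0.2469]
tool_rot: [-0.063, 0.97, -0.01, 0.236]
ft_force: [-1.0, -0.4, -0.9]
grip_width: 0.0325
grip_force: 14.8
grasp [0.6815 0.0115 0.2442] lean 27.3 az 1.4 shift [0.0011 0.0009 0.0013] rows 0.031235242895168824
```

```bash
python3 -m jog '[0.034,0.0005,0,0.001,0,0.038,0,0,0,0,0.052,0,0,0,0,0.052,0,0,0,0,0.052,0,0,0,0,0.052,0,0,0,0,0.052,0,0,0,0,0.052,0,0,0,0]'; python3 - <<'E'
from h import *
import cv2
a=robot.camera("scene")
cv2.imwrite("pics/c6.png",cv2.resize(a[120:320,220:420],None,fx=2.5,fy=2.5,interpolation=2))
R=to(st(.076,.035,.2425))
E
```

```text
time: 27.75
position: [0.6802, 0.0114, 0.2457]
tool_rot: [-0.063, 0.97, -0.01, 0.236]
ft_force: [0.8, -0.1, -0.0]
grip_width: 0.052
grip_force: 0.0
grasp [0.6815 0.0114 0.243 ] lean 27.3 az 1.4 shift [0.0005 0.0009 0.0003] rows 0.017458856326595804
```

View pics/c6.png

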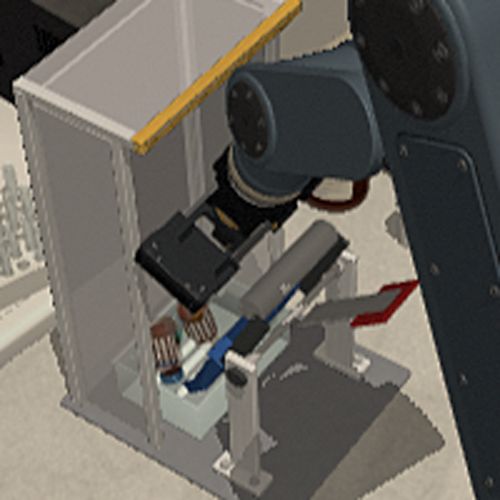

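The bucket is fully tripped, its lip at about (210,370), and both vials are in the tub at about (165,345) and (195,325). I'll retreat and close the fingers.

```bash
python3 -m jog '[0.052,0,0,-0.015,0,0.052,0,0,-0.03,0,0.04,0,0,-0.05,0,0.02,0,0,-0.055,0,0,0,0,-0.03,0,0,0,0,0,0]' ; python3 - <<'E'
from h import *
R=to(st(-.105,0,.33));print(robot.get_obs()["q"])
E
```

```text
time: 28.55
position: [0.5977, 0.0093, 0.4099]
tool_rot: [-0.063, 0.969, -0.011, 0.239]
ft_force: [0.7, 0.1, 0.4]
grip_width: 0.0197
grip_force: 0.0
grasp [0.5991 0.0093 0.4072] lean 27.7 az 1.2 shift [ 0.1239 -0.042   0.0249] rows 2.131431094607729
[-0.22649407  0.15963075  1.62312388  0.14676311  0.8926199  -1.99253632]
```

```bash
python3 -m jog '[0,0.031,-0.0105,0.006,0,0,0.031,-0.0105,0.006,0,0,0.031,-0.0105,0.006,0,0,0.031,-0.0105,0.006,0,0,0,0,0,0,0,0,0,0,0]' ; python3 - <<'E'
from h import *
R=to(st(-.105,0,.28));print(robot.get_obs()["q"]);print(R.T@[0,0,-.1])
E
```

```text
time: 29.3
position: [0.5052, -0.048, 0.33]
tool_rot: [-0.063, 0.97, -0.01, 0.236]
ft_force: [-0.4, -0.5, 0.4]
grip_width: 0.0006
grip_force: 0.0
grasp [ 0.5066 -0.0479  0.3273] lean 27.4 az 1.4 shift [0.0214 0.0023 0.0421] rows 0.7569300413275385
[-0.43293436  0.10637764  1.92779183  0.32061623  0.69828307 -2.33686353]
[0.04569808 0.00484416 0.08881565]
```

```bash
python3 -m jog '[0,0.0055,0.0006,0.0107,0,0,0.0055,0.0006,0.0107,0,0,0.0055,0.0006,0.0107,0,0,0.0046,0.0005,0.009,0,0,0.0046,0.0005,0.009,0,0,0.0046,0.0005,0.009,0,0,0,0,0,0]' ; python3 - <<'E'
from h import *
R=to(st(-.105,0,.176));print(robot.get_obs()["ft_force"])
E
```

```text
time: 30.18
position: [0.504, -0.0474, 0.2623]
tool_rot: [-0.063, 0.97, -0.009, 0.235]
ft_force: [0.4, -0.3, 0.9]
grip_width: 0.0
grip_force: 0.3
grasp [ 0.5053 -0.0474  0.2597] lean 27.2 az 1.5 shift [0.0368 0.0032 0.0751] rows 1.3389332294207303
[ 0.37808007 -0.28920923  0.94859009]
```

```bash
python3 -m jog '[0,0.0046,0.0004,0.0094,0,0,0.0046,0.0004,0.0094,0,0,0.0046,0.0004,0.0094,0,0,0.0046,0.0004,0.0094,0,0,0.0046,0.0004,0.0094,0,0,0.0046,0.0004,0.0094,0,0,0.0046,0.0004,0.0094,0,0,0.0046,0.0004,0.0094,0,0,0,0,0,0,0,0,0,0,0]' ; python3 - <<'E'
from h import *
import cv2
R=to(st(-.105,0,.176));print(robot.get_obs()["ft_force"])
a=robot.camera("scene")
cv2.imwrite("pics/c7.png",cv2.resize(a[120:320,220:420],None,fx=2.5,fy=2.5,interpolation=2))
E
```

```text
time: 31.42
position: [0.5075, -0.0475, 0.1816]
tool_rot: [-0.063, 0.97, -0.01, 0.234]
ft_force: [-0.9, -0.1, -0.8]
grip_width: 0.0003
grip_force: 0.0
grasp [ 0.5089 -0.0475  0.179 ] lean 27.1 az 1.2 shift [ 0.0032 -0.0001  0.0017] rows 0.057586320566384276
[-0.92625163 -0.1203141  -0.7892837 ]
```

View pics/c7.png

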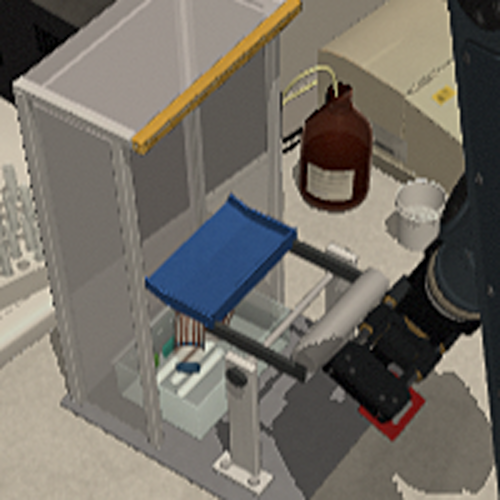

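The bucket is back upright and empty, and the vials lie in the tub at (190,330)–(190,365). I'll back away along the tool axis and check.

```bash
python3 -m jog '[0,0,0,-0.02,0,0,0,0,-0.04,0,0,0,0,-0.05,0,0,0,0,-0.05,0,0,0,0,0,0,0,0,0,0,0,0,0,0,0,0,0,0,0,0,0,0,0,0,0,0,0,0,0,0,0]' ; python3 - <<'E'
from h import *
import cv2
a=robot.camera("scene");to(st(0,0,.3))
cv2.imwrite("pics/c8.png",cv2.resize(a[100:450,180:480],None,fx=1.7,fy=1.7,interpolation=2))
E
```

```text
time: 32.72
position: [0.4345, -0.049, 0.3235]
tool_rot: [-0.063, 0.97, -0.01, 0.234]
ft_force: [0.2, 0.0, -0.4]
grip_width: 0.0004
grip_force: 0.0
grasp [ 0.4359 -0.049   0.321 ] lean 27.1 az 1.3 shift [-0.147  -0.0037  0.0984] rows 2.8304350886021283
```

View pics/c8.png

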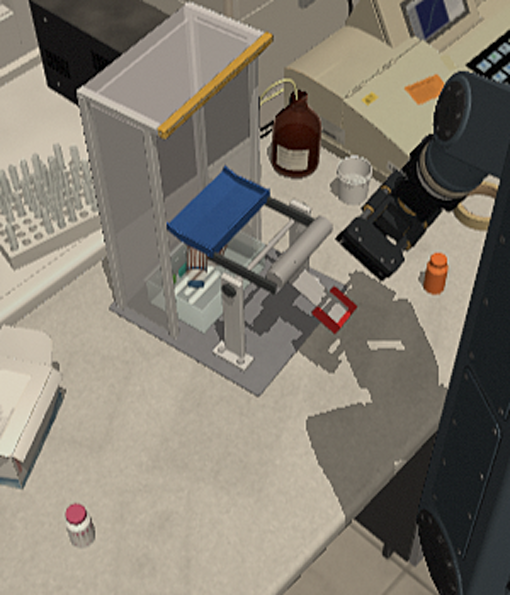

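The bucket at (220,210) is upright and empty, and the vials are in the tub at (195,275). The pink vial at (78,525) and the cup at (353,180) stand where they were, and the hand is clear.

```bash
python3 -c "
from rig import robot
print(robot.hand_in())"
```

```text
the job is handed in; nothing more can be done
None
```

I handed the job in at about 33 s: both brown vials are in the tub, the bucket is back upright and empty, the pink-capped vial and the cup look unmoved in the last picture, and no verdict came back.

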